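Probe the drilled lamp feet and tray the blind one

TASK

The bores of the three wooden lamp feet should go right through for the cord. Lift the probing pin up off its forked stand and, working along the row from the robot's left (+y) to its right, push it down each bore as far as it goes; then hang the pin back on the stand and set every foot whose bore stops short upright in the grey tray. Leave the good feet standing where they are and do not disturb the paint pots or the brush jar.

Things in the scene. Friction and masses are not known exactly. Their poses are not given: they have to be found in the camera images.
- foot_a: light-wood lamp foot: upright square block 54 x 54 mm, 85 mm tall, loose, 0.15-0.3 kg, with a 20 mm bore down its centre, open on top. The three look alike and stand in a loose row along y, in any order. A bore goes right through, so the pin meets the table, or is blind and stops 63 mm below the top (22 mm of wood left). Origin: centre of the underside; z up, x and y along its sides
- foot_b: light-wood lamp foot: upright square block 54 x 54 mm, 85 mm tall, loose, 0.15-0.3 kg, with a 20 mm bore down its centre, open on top. The three look alike and stand in a loose row along y, in any order. A bore goes right through, so the pin meets the table, or is blind and stops 63 mm below the top (22 mm of wood left). Origin: centre of the underside; z up, x and y along its sides
- foot_c: light-wood lamp foot: upright square block 54 x 54 mm, 85 mm tall, loose, 0.15-0.3 kg, with a 20 mm bore down its centre, open on top. The three look alike and stand in a loose row along y, in any order. A bore goes right through, so the pin meets the table, or is blind and stops 63 mm below the top (22 mm of wood left). Origin: centre of the underside; z up, x and y along its sides
- pin: probing pin, loose, 0.07-0.12 kg, hanging upright. Steel rod 12 mm thick, 110 mm long, tip chamfered; above it a 40 x 40 x 6 mm steel plate (110 to 116 mm above the tip), then a dark wooden grip 22 x 22 mm square, 62 mm tall (116 to 178 mm above the tip), its sides parallel to the plate's. Origin: the tip; z up along the rod, x and y square to the grip's sides
- pin_tip (a point): the tip of the pin (same point as its origin)
- stand: forked stand, fixed: dark wooden foot plate 110 x 110 x 12 mm, its centre 15 mm to +x of the origin; post 22 x 36 mm, 165 mm tall, 47 mm to +x. Two prongs (see point stand_fork) point to its -x. One of stand and tray is left of the row, the other right. Origin: on the table, under where the pin hangs; z up
- tray: grey open tray, fixed, 160 x 160 mm, 35 mm tall, 5 mm walls and floor, empty. Origin: centre of its underside; x and y along its sides
- paint_1: paint pot, red with a black cap, 72 mm diameter, 110 mm tall, loose. Origin: centre of the underside
- paint_2: paint pot, yellow with a black cap, 72 mm diameter, 110 mm tall, loose. Origin: centre of the underside
- brush_jar: white jar 72 mm diameter, 95 mm tall, with brushes fixed in it that reach 195 mm above the table, loose. It and the pots stand in a row beyond the feet, in any order. Origin: centre of the underside
- stand_fork (a point): point between the prongs at their top, 150 mm above the stand's origin, same axes. Prongs 8 mm wide at y = +-14 mm (20 mm free between), 38 mm long to -x, ending in 10 mm upturned tips. The rod hangs between them, the plate resting on top, tip 40 mm above the table. To free it raise it over 10 mm and draw it to -x, or raise it clear; hang it back the same way
There are look-alikes about, which are no part of the job. What is shaped like the pin but blue, red or turquoise is not meant.

How it is judged:
By the outcome, as a careful person would: the job done as asked, in the order asked, and still so for the second after the job is handed in, with the robot touching nothing.
It also fails if it takes over 72 s, if anything falls off the work surface, if the arm or the gripper's body presses on something with over 40 N, if the wrist force passes 120 N, or if a joint passes its speed limit or range.

ROBOT

A 7-joint arm with a two-finger parallel gripper is mounted at the origin on the work surface. World frame = base frame: x ahead of the robot, y to its left, z up, the work surface at z = 0. Lengths are in m, angles in rad, forces in N, time in s.
With the tool pointing down it reaches from about 0.425 to 0.925 m from the base axis. Payload 6.8 kg.
Tool frame: the origin (TCP) lies midway between the tips of the shut fingers; the grasp point (between the pads) lies 19 mm behind it; z points along the fingers, y is the line along which they close (so a half turn about z gives the same grasp; the last joint's range is limited). The gripper opens to 85 mm and grips with 20 to 120 N. Pads are 22 mm wide; open, the fingers measure 114 mm over their backs; the gripper's body (76 mm by 85 mm) begins 54 mm behind the grasp point. The pads swing forward as they close: fully open they stand 13 mm farther back than shut.
Start: joints at [1.238, 0.477, 0.022, 1.555, -0.011, 1.109, -0.083], TCP at [0.15, -0.658, 0.231] pointing down, gripper open.
Joint ranges: [-2.96, 2.96], [-0.34, 2.1], [-1.41, 1.46], [0.24, 2.44], [-1.37, 4.51], [0.17, 1.92], [-2.96, 2.96]. Speed limits (rad/s): [2.39, 2.39, 3.14, 3.14, 3.14, 3.14, 3.14].

INTERFACE

Orientations are given as a unit quaternion [w, x, y, z].
In Python, from station import * gives the robot as it stands.
- The arm moves only by the shell command python3 -m creep 'ROWS' [FORCE]. ROWS is JSON, a list of rows, each a list of 7 numbers: the gripper command: -1 is shut, 1 is fully open, values between are in proportion, then the shift along the world's x, y, z in mm, then the turn, a rotation vector about the world's x, y, z in rad. A call has 1 to 5 rows; each row shifts and turns the commanded pose from where the row before left it; what a row does not reach is not made up. A row lasts 1/8 s, in which the tool goes at most 62.5 mm and 10.7 degrees, less where a joint would pass 70% of its speed; a pose out of reach is approached as far as the arm can. A call is refused whole if a number of a shift passes 62.5 or a number of a turn 0.188, either way. A call with a gripper value outside its range is refused whole. The fingers move at their own pace and stop on an object; FORCE is the grip in N (left out, the last holds). Time passes only in rows, so rows that do not move let the fingers close. It gives the time, the measured TCP pose, the force, the opening and the grip force at its end, in the units of the state.
- get_obs(): the state, without advancing time (a new reading comes with each control period).
- read_camera(name): name is "scene" or "top" or "wrist"; returns (picture, depth): 384x512x3 uint8, red, green, blue; 384x512 float32, m along the optical axis (not along the pixel's ray), 0 where there is no reading.
- camera_params(name): a dict with "intrinsics" (3x3 intrinsics, pixels), "k1" (the pictures are not rectified: a ray, as slopes to the right and down, at radius r is drawn at 1 + k1 r^2 times it, then the intrinsics apply), "cam_to_world" (4x4, takes a point from camera to world coordinates); the wrist camera has in their place "mount" (4x4, takes a point from camera to tool coordinates, whose origin is the TCP and whose axes are the flange's). Camera axes: x right, y up, looking along -z (the intrinsics and any distortion apply to the point x, -y, -z); pixel columns grow to the right and rows downward; lengths in m; the calibration is good to about 2 mm. A picture is of the moment at which its call begins: read the wrist's pose just before it. camera_params takes no time and is no camera call.
- hand_in(): hands the job in; it is judged then, once.
The state is a dict: "t": time; "q": joint angles; "joint_vel": joint speeds; "joint_torque": joint torques, N m; "eef_pos": TCP position; "tool_rot": TCP orientation; "contact_force": force on the tool from outside, world axes, zero at the start; "torque": the same for the moment, N m; "gripper_width": opening from 0.0 (shut) to 1.0 (fully open); "grasp_force": force on a finger pad.
Only numpy, scipy, OpenCV 4.12 (cv2) and the standard library are available. Lean on these libraries where they do the work, as an engineer would, in place of code of your own. Each camera call takes 0.05 s, during which the arm holds its last target. There are 200 camera calls.

## Working session

There is one attempt and no reset: what is moved stays moved. The work goes in short steps, Python scripts to look and compute and a shell command to move; the robot and the scene stay as the last step left them, time stands still between calls to the robot, and variables do not carry over. Pictures are saved under pics/ and viewed, at most 10 in all, crops included, and the job is handed in when it is done.

```bash
mkdir -p pics; ls; python3 - <<'E'
from station import *
import cv2,numpy as np
o=get_obs();print({k:np.round(v,3).tolist() for k,v in o.items()})
for n in("scene","top"):
    p,d=read_camera(n);cv2.imwrite(f"pics/{n}0.png",p[:,:,::-1]);np.savez(f"{n}0.npz",p=p,d=d)
for n in("scene","top","wrist"):print(n,camera_params(n))
E
```

```text
pics
{'t': 0.0, 'q': [1.238, 0.478, 0.022, 1.556, -0.011, 1.109, -0.083], 'joint_vel': [-0.002, 0.0, -0.001, 0.001, -0.001, 0.001, -0.001], 'joint_torque': [0.001, -59.645, 1.608, -28.119, 0.012, 0.009, 0.0], 'eef_pos': [0.15, -0.657, 0.23], 'tool_rot': [-0.001, 0.994, 0.112, -0.0], 'contact_force': [-1.061, -0.387, 0.543], 'torque': [-0.012, 0.024, 0.022], 'grasp_force': 0.0, 'gripper_width': 0.998}
scene {'intrinsics': array([[350.93623136,   0.        , 255.9658097 ],
       [  0.        , 350.93623136, 195.08060761],
       [  0.        ,   0.        ,   1.        ]]), 'k1': -0.048910505200829985, 'cam_to_world': array([[ 0.83388367, -0.26896616,  0.48197015,  1.02809847],
       [ 0.55188655,  0.41849924, -0.72130411, -0.7390583 ],
       [-0.00769775,  0.86747656,  0.49741849,  0.59080783],
       [ 0.        ,  0.        ,  0.        ,  1.        ]])}
top {'intrinsics': array([[448.06861001,   0.        , 251.67363186],
       [  0.        , 448.06861001, 190.50808573],
       [  0.        ,   0.        ,   1.        ]]), 'k1': -0.10424238624891201, 'cam_to_world': array([[-0.0215901 ,  0.9804614 , -0.19552316,  0.38663455],
       [-0.9996912 , -0.02357826, -0.00784633, -0.09289679],
       [-0.01230312,  0.19529338,  0.98066769,  1.24956479],
       [ 0.        ,  0.        ,  0.        ,  1.        ]])}
wrist {'intrinsics': array([[290.72968696,   0.        , 255.36554755],
       [  0.        , 290.72968696, 190.49014457],
       [  0.        ,   0.        ,   1.        ]]), 'k1': 0.0016462929912164253, 'mount': array([[-1.03272771e-03,  9.51874563e-01,  3.06486134e-01,
         7.77748143e-02],
       [ 9.99998751e-01,  6.16412616e-04,  1.45513575e-03,
        -6.45609348e-04],
       [ 1.19618479e-03,  3.06487254e-01, -9.51874011e-01,
        -1.41971004e-01],
       [ 0.00000000e+00,  0.00000000e+00,  0.00000000e+00,
         1.00000000e+00]])}
```

View pics/scene0.png

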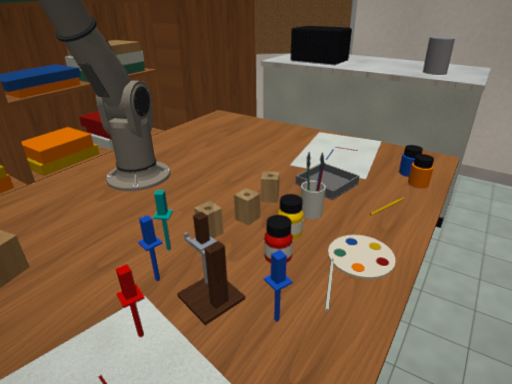

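View pics/top0.png

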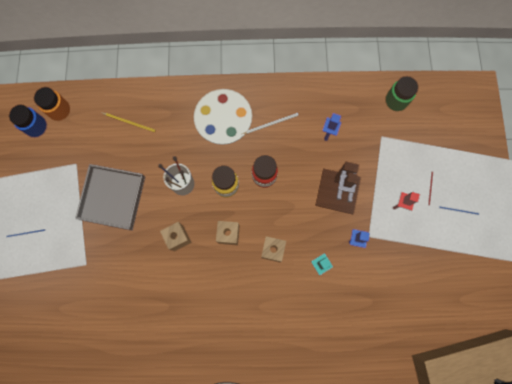

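Scene view: the dark-gripped pin hangs on the stand (202,230), and the feet are at (208,220), (247,206) and (270,187). Top view: the feet are at (175,236), (227,232) and (274,249), the tray at (111,197) and the stand and pin at (343,187).

Pin candidates in the top view: dark grip on the stand (347,172), blue (333,125), blue (360,238), turquoise (322,264) and red (407,201). By the description I choose the dark one on the stand.

```bash
cat > h.py <<'E'
import numpy as np,cv2
from station import *
def slopes(c,uv):
    K=c["intrinsics"];D=np.array([c["k1"],0,0,0,0.])
    return cv2.undistortPoints(np.float64(uv).reshape(-1,1,2),K,D)[:,0]
def rays(c,T,uv):
    s=slopes(c,uv);d=np.c_[s[:,0],-s[:,1],-np.ones(len(s))]@T[:3,:3].T
    return T[:3,3],d
def onplane(c,T,uv,z):
    o,d=rays(c,T,uv);return o+d*((z-o[2])/d[:,2])[:,None]
def cloud(c,T,dep):
    h,w=dep.shape;u,v=np.meshgrid(np.arange(w),np.arange(h))
    o,d=rays(c,T,np.c_[u.ravel(),v.ravel()])
    P=(o+d*dep.ravel()[:,None]);P[dep.ravel()==0]=np.nan
    return P.reshape(h,w,3)
def wristT(c,o):
    from scipy.spatial.transform import Rotation as R
    T=np.eye(4);q=o["tool_rot"];T[:3,:3]=R.from_quat([q[1],q[2],q[3],q[0]]).as_matrix();T[:3,3]=o["eef_pos"]
    return T@c["mount"]
E
python3 - <<'E'
from h import *
out=[]
for n in("top","scene"):
    z=np.load(n+"0.npz");p,d=z["p"],z["d"];c=camera_params(n);T=c["cam_to_world"]
    P=cloud(c,T,d);Z=P[...,2]
    print(n,"table z",np.nanmedian(Z[(abs(Z)<.03)]))
    for lo,hi in((.075,.095),(.1,.12),(.14,.17),(.175,.185),(.2,.24),(.025,.045)):
        m=((Z>lo)&(Z<hi)&(P[...,0]<1)&(P[...,0]>.2)&(abs(P[...,1])<.6)).astype(np.uint8)
        k,l,s,ce=cv2.connectedComponentsWithStats(m)
        for i in range(1,k):
            if s[i,4]>25:
                q=P[l==i];r=cv2.minAreaRect(np.float32(q[:,:2]*1000))
                print(lo,ce[i].round(),s[i,4],q.mean(0).round(3),"rect",np.round(r[0]),np.round(r[1]),round(r[2]),p[l==i].mean(0).round())
p=cv2.imread("pics/top0.png")[140:280,270:390];s=cv2.imread("pics/scene0.png")[180:330,140:300]
cv2.imwrite("pics/c1.png",np.hstack([cv2.resize(p,(384,448),interpolation=2),cv2.resize(s,(416,448),interpolation=2)]))
E
```

```text
top table z 0.00020130512474525464
0.075 [401.  95.] 101 [ 0.882 -0.509  0.084] rect [ 889. -513.] [68. 43.] 51 [60. 80. 51.]
0.075 [ 51. 104.] 86 [0.884 0.482 0.084] rect [888. 485.] [33. 65.] 51 [73. 48. 27.]
0.075 [ 28. 121.] 111 [0.837 0.549 0.084] rect [838. 553.] [36. 68.] 51 [33. 40. 65.]
0.075 [172. 167.] 27 [0.69  0.13  0.085] rect [689. 131.] [ 3. 25.] 30 [134. 126. 117.]
0.075 [183. 185.] 61 [0.638 0.099 0.087] rect [641. 101.] [22. 65.] 37 [150. 146. 138.]
0.075 [265. 178.] 33 [ 0.653 -0.12   0.084] rect [ 654. -120.] [15. 48.] 2 [104.  44.  33.]
0.075 [227. 232.] 392 [ 0.511 -0.016  0.084] rect [511. -16.] [54. 54.] 84 [160. 134. 102.]
0.075 [173. 235.] 396 [0.504 0.124 0.084] rect [504. 124.] [55. 53.] 27 [152. 128.  97.]
0.075 [273. 249.] 397 [ 0.464 -0.136  0.085] rect [ 465. -136.] [54. 54.] 76 [156. 131.  99.]
0.1 [407.  86.] 374 [ 0.9   -0.521  0.106] rect [ 900. -521.] [62. 63.] 11 [64. 54. 48.]
0.1 [44. 96.] 326 [0.9   0.497 0.104] rect [900. 498.] [61. 60.] 87 [45. 38. 36.]
0.1 [ 19. 114.] 319 [0.85  0.567 0.104] rect [851. 568.] [59. 60.] 61 [42. 36. 34.]
0.1 [
[... 5896 characters left out ...]
0.025  0.035] rect [683. -21.] [43.  8.] 71 [119. 114. 100.]
0.025 [167. 240.] 30 [ 0.424 -0.255  0.035] rect [ 424. -255.] [12.  7.] 51 [29. 78. 70.]
0.025 [268. 251.] 49 [ 0.669 -0.152  0.036] rect [ 670. -152.] [ 6. 34.] 76 [108. 102.  91.]
0.025 [288. 251.] 41 [ 0.711 -0.126  0.036] rect [ 711. -126.] [34.  6.] 76 [116. 111. 101.]
0.025 [155. 270.] 35 [ 0.486 -0.354  0.035] rect [ 485. -354.] [12.  6.] 47 [26. 42. 85.]
0.025 [219. 298.] 133 [ 0.665 -0.339  0.035] rect [ 665. -339.] [41. 19.] 48 [40. 23. 13.]
0.025 [276. 310.] 43 [ 0.784 -0.303  0.035] rect [ 784. -303.] [11.  5.] 33 [30. 43. 85.]
0.025 [138. 326.] 48 [ 0.579 -0.485  0.036] rect [ 579. -485.] [12.  6.] 55 [101.  31.  29.]
```

View pics/c1.png

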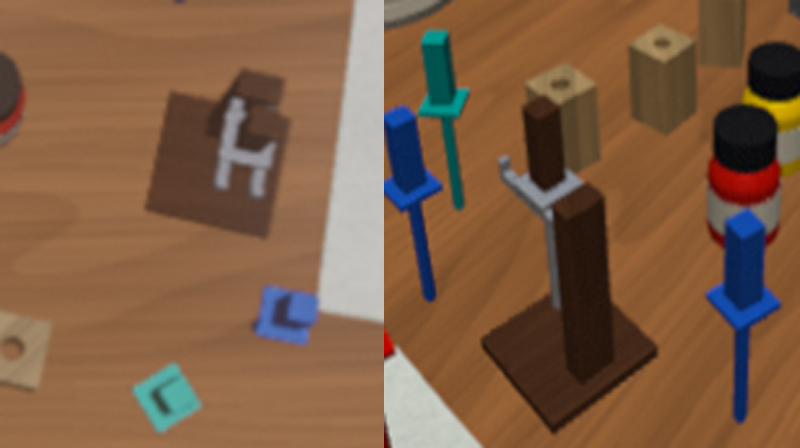

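The crop confirms it: the dark-gripped steel pin hangs on the fork at about (618,-323) mm, and the blue and turquoise ones are free-standing decoys. I'm moving above it.

```bash
python3 -m creep '[[1,40,28,12,0,0,-0.09],[1,45,32,12,0,0,-0.09],[1,45,32,12,0,0,-0.09],[1,45,32,12,0,0,-0.09],[1,45,32,12,0,0,-0.09]]' 40
python3 -m creep '[[1,45,32,10,0,0,0],[1,45,32,0,0,0,0],[1,45,32,0,0,0,0],[1,40,30,0,0,0,0],[1,20,15,0,0,0,0]]'
python3 -m creep '[[1,0,0,0,0,0,0],[1,0,0,0,0,0,0]]'
python3 - <<'E'
from h import *
o=get_obs();print(o["t"],o["eef_pos"],o["tool_rot"],o["contact_force"],o["q"])
p,d=read_camera("wrist");cv2.imwrite("pics/w1.png",p[:,:,::-1])
c=camera_params("wrist");P=cloud(c,wristT(c,o),d);Z=P[...,2]
for lo,hi in((.205,.225),(.15,.162),(.145,.17)):
    m=((Z>lo)&(Z<hi)).astype(np.uint8);k,l,s,ce=cv2.connectedComponentsWithStats(m)
    for i in range(1,k):
        if s[i,4]>60:
            q=P[l==i];r=cv2.minAreaRect(np.float32(q[:,:2]*1000));print(lo,ce[i].round(),s[i,4],np.median(q[:,2]).round(4),np.round(r[0],1),np.round(r[1],1),round(r[2],1),p[l==i].mean(0).round())
E
```

```text
t: 0.72
eef_pos: [0.3716, -0.5006, 0.2913]
tool_rot: [-0.0, 0.993, -0.114, -0.0]
contact_force: [0.2, -0.3, -1.1]
gripper_width: 1.002
grasp_force: 0.0
t: 1.35
eef_pos: [0.5677, -0.3579, 0.3006]
tool_rot: [-0.001, 0.994, -0.11, -0.0]
contact_force: [-0.3, 0.3, 0.1]
gripper_width: 1.001
grasp_force: 0.0
t: 1.6
eef_pos: [0.5636, -0.3632, 0.3012]
tool_rot: [0.001, 0.994, -0.114, -0.001]
contact_force: [0.4, -0.9, 0.2]
gripper_width: 1.001
grasp_force: 0.0
1.6 [ 0.56363013 -0.36318353  0.30116401] [ 6.53696759e-04  9.93501149e-01 -1.13818476e-01 -6.28136763e-04] [ 0.43311367 -0.9120831   0.24223843] [ 0.51104201  0.42117486 -0.04602918  1.47928015  0.02163188  1.24232806
 -1.33689085]
0.205 [190. 143.] 884 0.2172 [ 616.6 -321.7] [22.1 22.1] 76.6 [65. 41. 28.]
0.15 [208. 129.] 811 0.1554 [ 616.5 -321.6] [40.6 41.3] 74.9 [126. 124. 131.]
0.15 [361. 137.] 110 0.1559 [ 579. -474.] [10.  23.8] 47.4 [73. 14. 13.]
0.15 [189. 174.] 77 0.1588 [ 582.3 -298.2] [8.4 8.5] 76.7 [113. 106. 107.]
0.15 [217. 175.] 64 0.1589 [ 574.4 -325.4] [8. 7.] 70.4 [113. 108. 111.]
0.15 [261. 240.] 98 0.1562 [ 491.7 -353. ] [21.2  2. ] 76.6 [17. 39. 77.]
0.15 [195. 304.] 163 0.156 [ 426.9 -254.8] [29.3 15.2] 73.6 [17. 62. 57.]
0.145 [205. 113.] 2308 0.1566 [ 620.5 -322.6] [39.9 96.3] 76.5 [96. 84. 81.]
0.145 [363. 137.] 243 0.1583 [ 580.3 -477.4] [14.6 28.3] 32.0 [75. 17. 16.]
0.145 [191. 169.] 187 0.15 [ 586.7 -299.3] [ 8.4 17.8] 76.1 [116. 111. 114.]
0.145 [261. 240.] 211 0.1574 [ 491.9 -353. ] [21.2  2.2] 76.6 [17. 38. 76.]
0.145 [194. 306.] 349 0.1584 [ 426.9 -254.8] [29.3 15.2] 73.4 [17. 62. 57.]
```

View pics/w1.png

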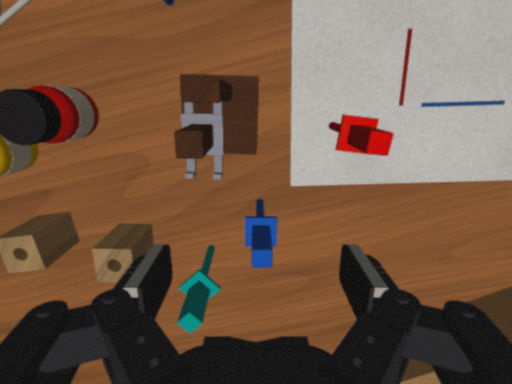

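The wrist view shows the pin grip at (195,140) with the prongs below it. The measured pin centre is about (617,-322) mm and its yaw matches the tool's.

```bash
python3 -m creep '[[1,27,20,0,0,0,0],[1,27,20.5,0,0,0,-0.015],[1,0,0,-35,0,0,0],[1,0,0,0,0,0,0]]' 40 | head -3
python3 -m creep '[[1,0,0,-30,0,0,0],[1,0,0,-40,0,0,0],[1,0,0,-24,0,0,0],[1,0,0,0,0,0,0],[1,0,0,0,0,0,0]]'
```

```text
t: 2.15
eef_pos: [0.6167, -0.3216, 0.2635]
tool_rot: [-0.0, 0.993, -0.121, -0.003]
t: 2.78
eef_pos: [0.6199, -0.322, 0.1745]
tool_rot: [0.001, 0.993, -0.121, 0.001]
contact_force: [-0.0, -0.7, 0.3]
gripper_width: 0.999
grasp_force: 0.0
```

```bash
python3 -m creep '[[-1,-1.5,0,0,0,0,0],[-1,0,0,0,0,0,0],[-1,0,0,0,0,0,0],[-1,0,0,0,0,0,0],[-1,0,0,0,0,0,0]]' 50
python3 -m creep '[[-1,0,0,0,0,0,0],[-1,0,0,0,0,0,0],[-1,0,0,0,0,0,0]]'
```

```text
t: 3.4
eef_pos: [0.6181, -0.3206, 0.1727]
tool_rot: [0.0, 0.993, -0.12, 0.0]
contact_force: [-1.0, 0.5, 2.6]
gripper_width: 0.253
grasp_force: 51.0
t: 3.78
eef_pos: [0.6181, -0.3206, 0.1727]
tool_rot: [0.0, 0.993, -0.12, 0.0]
contact_force: [-1.1, 0.6, 4.6]
gripper_width: 0.252
grasp_force: 51.4
```

```bash
python3 -m creep '[[-1,0,0,15,0,0,0],[-1,0,0,15,0,0,0],[-1,-34,8,0,0,0,0],[-1,-40,10,10,0,0,0],[-1,0,20,45,0,0,0]]'
python3 -m creep '[[-1,0,50,20,0,0,0],[-1,0,55,0,0,0,0],[-1,-5,55,0,0,0,0],[-1,-5,50,0,0,0,0],[-1,-5,40,0,0,0,0]]'
python3 -m creep '[[-1,0,0,0,0,0,0],[-1,0,0,0,0,0,0]]'
python3 - <<'E'
from h import *
o=get_obs();print(o["t"],o["eef_pos"],o["tool_rot"],o["contact_force"],o["gripper_width"],o["q"])
p,d=read_camera("wrist");cv2.imwrite("pics/w2.png",p[:,:,::-1])
c=camera_params("wrist");P=cloud(c,wristT(c,o),d);Z=P[...,2]
m=((Z>.078)&(Z<.092)).astype(np.uint8);k,l,s,ce=cv2.connectedComponentsWithStats(m)
for i in range(1,k):
    if s[i,4]>100:
            q=P[l==i];r=cv2.minAreaRect(np.float32(q[:,:2]*1000));print(ce[i].round(),s[i,4],np.median(q[:,2]).round(4),np.round(r[0],1),np.round(r[1],1),round(r[2],1),p[l==i].mean(0).round())
E
```

```text
t: 4.4
eef_pos: [0.5382, -0.2833, 0.2553]
tool_rot: [-0.0, 0.993, -0.122, -0.004]
contact_force: [2.2, 0.3, -0.5]
gripper_width: 0.256
grasp_force: 50.4
t: 5.03
eef_pos: [0.5288, -0.0301, 0.2784]
tool_rot: [-0.0, 0.993, -0.119, 0.001]
contact_force: [-0.0, 0.8, -0.4]
gripper_width: 0.252
grasp_force: 50.5
t: 5.28
eef_pos: [0.5292, -0.0332, 0.278]
tool_rot: [0.0, 0.993, -0.12, 0.001]
contact_force: [-1.0, 0.0, -1.7]
gripper_width: 0.249
grasp_force: 50.6
5.275 [ 0.52918116 -0.03318743  0.27797768] [ 2.74363754e-04  9.92774440e-01 -1.19994084e-01  5.04969643e-04] [-1.00331879  0.03846011 -1.74898292] 0.2490117016157648 [ 0.12571643  0.20534638 -0.21006966  1.83357443  0.04839507  1.106652
 -1.91306894]
[287.  31.] 118 0.0868 [ 661.7 -100.2] [54.2 16.2] 43.4 [59. 18. 17.]
[120.  85.] 313 0.0854 [652.   94.9] [24.7 67.4] 72.2 [95. 89. 81.]
[63. 68.] 151 0.0861 [681.9 140.2] [ 3.5 21. ] 44.6 [90. 85. 77.]
[67. 97.] 120 0.0854 [653.3 149.1] [17.9  2.1] 10.4 [99. 93. 84.]
[241. 178.] 1241 0.0844 [512.5 -13.7] [54.  49.5] 83.9 [165. 133.  93.]
[348. 197.] 1791 0.0842 [ 463.1 -133.7] [54.5 54.5] 76.0 [160. 129.  90.]
[137. 214.] 1701 0.0845 [503.5 126.8] [54.1 55.6] 26.1 [158. 127.  89.]
```

View pics/w2.png

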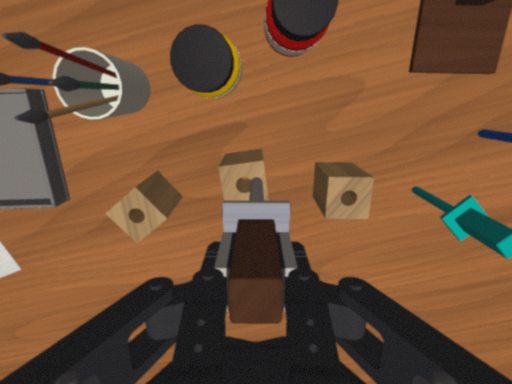

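The wrist view shows the pin held upright between the pads, with the foot bores at (137,215), (243,185) and (348,198). I'm moving over the leftmost foot.

```bash
python3 -m creep '[[-1,-8,50,0,0,0,0],[-1,-8,55,0,0,0,0],[-1,-9,54.5,-20,0,0,0],[-1,0,0,-13,0,0,0],[-1,0,0,0,0,0,0]]'
python3 -m creep '[[-1,0,0,0,0,0,0]]'|head -2
python3 - <<'E'
from h import *
o=get_obs();print(o["t"],o["eef_pos"])
ims=[]
p,d=read_camera("wrist");ims.append(p[100:292,100:356])
c=camera_params("wrist");P=cloud(c,wristT(c,o),d);Z=P[...,2]
m=((Z>.078)&(Z<.092)).astype(np.uint8);k,l,s,ce=cv2.connectedComponentsWithStats(m)
for i in range(1,k):
    if s[i,4]>200:
            q=P[l==i];r=cv2.minAreaRect(np.float32(q[:,:2]*1000));print(ce[i].round(),s[i,4],np.round(r[0],1),np.round(r[1],1),round(r[2],1))
p,d=read_camera("scene");ims.append(p[100:196,210:338])
c=camera_params("scene");P=cloud(c,c["cam_to_world"],d);np.savez("s2.npz",p=p,d=d)
m=(abs(P[...,0]-.505)<.03)&(abs(P[...,1]-.125)<.03)&(P[...,2]>.092)&(P[...,2]<.2)
for a in np.arange(.095,.2,.01):
    q=P[m&(abs(P[...,2]-a)<.005)]
    if len(q):print(round(a,3),len(q),q.mean(0).round(4))
cv2.imwrite("pics/c2.png",np.vstack([cv2.resize(i,(512,288) if 0 else (384,288),interpolation=2) for i in ims])[:,:,::-1])
E
```

```text
t: 5.95
eef_pos: [0.5038, 0.125, 0.2433]
tool_rot: [0.001, 0.993, -0.121, -0.001]
contact_force: [1.1, -1.0, -0.7]
gripper_width: 0.255
grasp_force: 50.6
t: 6.08
eef_pos: [0.5049, 0.1248, 0.2447]
6.075 [0.50486345 0.12484981 0.24470163]
[384. 136.] 2646 [509.6 -13.4] [54.9 54.4] 84.1
[492. 153.] 1687 [ 464.7 -126.5] [42.3 54. ] 76.0
[254. 170.] 1946 [503.2 127. ] [54.2 54.1] 26.1
0.115 6 [0.5062 0.1203 0.116 ]
0.125 11 [0.5064 0.1189 0.1244]
0.135 12 [0.5065 0.1195 0.1342]
0.145 11 [0.5066 0.1193 0.1443]
0.155 13 [0.5067 0.1184 0.1545]
0.165 13 [0.506  0.1189 0.1653]
0.175 11 [0.5067 0.119  0.1751]
0.185 12 [0.5058 0.1195 0.1843]
0.195 13 [0.5053 0.1194 0.1946]
```

View pics/c2.png

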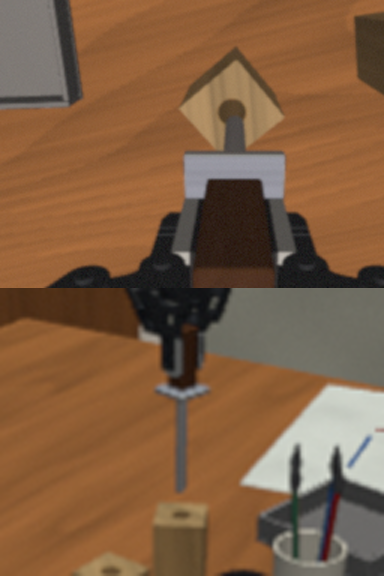

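```bash
python3 -m creep '[[-1,0,0.7,-18,0,0,0],[-1,0,0,-20,0,0,0],[-1,0,0,0,0,0,0]]'
python3 -m creep '[[-1,0,0,-20,0,0,0],[-1,0,0,-18,0,0,0],[-1,0,0,0,0,0,0]]'
python3 -m creep '[[-1,0,0,-5,0,0,0],[-1,0,0,-5,0,0,0],[-1,0,0,-3,0,0,0],[-1,0,0,0,0,0,0]]'
```

```text
t: 6.55
eef_pos: [0.5035, 0.1265, 0.2056]
tool_rot: [0.001, 0.993, -0.12, -0.001]
contact_force: [1.1, 0.6, -1.0]
gripper_width: 0.245
grasp_force: 50.5
t: 6.92
eef_pos: [0.5038, 0.1271, 0.1683]
tool_rot: [0.0, 0.993, -0.12, -0.001]
contact_force: [-0.8, -0.1, -0.7]
gripper_width: 0.249
grasp_force: 50.5
t: 7.42
eef_pos: [0.5039, 0.1277, 0.1552]
tool_rot: [0.0, 0.993, -0.12, -0.0]
contact_force: [0.4, -0.0, -2.0]
gripper_width: 0.254
grasp_force: 50.5
```

```bash
python3 -m creep '[[-1,0,0,-3,0,0,0],[-1,0,0,-1,0,0,0],[-1,0,0,0,0,0,0]]'
```

```text
t: 7.8
eef_pos: [0.5039, 0.1277, 0.1512]
tool_rot: [0.0, 0.993, -0.12, -0.0]
contact_force: [-0.2, -0.5, -1.7]
gripper_width: 0.253
grasp_force: 50.5
```

```bash
python3 -m creep '[[-1,0,0,-6,0,0,0],[-1,0,0,-6,0,0,0],[-1,0,0,-3,0,0,0],[-1,0,0,0,0,0,0]]'
python3 -m creep '[[-1,0,0,-1.5,0,0,0],[-1,0,0,0,0,0,0]]'
python3 -m creep '[[-1,0,0,-1.5,0,0,0],[-1,0,0,0,0,0,0]]'
```

```text
t: 8.3
eef_pos: [0.5038, 0.1276, 0.1359]
tool_rot: [0.0, 0.993, -0.12, -0.0]
contact_force: [-0.0, -0.7, -0.7]
gripper_width: 0.251
grasp_force: 50.5
t: 8.55
eef_pos: [0.504, 0.1277, 0.1348]
tool_rot: [-0.0, 0.993, -0.12, 0.0]
contact_force: [-0.1, -0.1, -1.3]
gripper_width: 0.252
grasp_force: 50.5
t: 8.8
eef_pos: [0.5039, 0.1276, 0.1332]
tool_rot: [0.0, 0.993, -0.12, -0.0]
contact_force: [-0.4, -0.3, -1.3]
gripper_width: 0.247
grasp_force: 50.5
```

```bash
python3 -m creep '[[-1,0,0,-1.5,0,0,0],[-1,0,0,0,0,0,0]]'
python3 -m creep '[[-1,0,0,-1,0,0,0],[-1,0,0,0,0,0,0]]'
```

```text
t: 9.05
eef_pos: [0.5043, 0.1278, 0.1324]
tool_rot: [-0.0, 0.993, -0.12, 0.0]
contact_force: [-0.8, -0.6, 3.9]
gripper_width: 0.253
grasp_force: 51.3
t: 9.3
eef_pos: [0.5046, 0.1278, 0.1323]
tool_rot: [-0.0, 0.993, -0.12, 0.001]
contact_force: [-3.3, -0.7, 12.4]
gripper_width: 0.251
grasp_force: 52.4
```

Foot A: contact at TCP z 0.1324 means the pin met the table, so its bore goes through. Next is B.

```bash
python3 -m creep '[[-1,0,0,2,0,0,0],[-1,0,0,20,0,0,0],[-1,0,0,40,0,0,0],[-1,0,0,40,0,0,0],[-1,0,0,11,0,0,0]]'
python3 -m creep '[[-1,2,-40,0,0,0,0],[-1,2,-55,0,0,0,0],[-1,2,-46,0,0,0,0],[-1,0,0,0,0,0,0],[-1,0,0,0,0,0,0]]'
python3 -m creep '[[-1,0,0,0,0,0,0],[-1,0,0,0,0,0,0]]'
cat > s.py <<'E'
import sys
from h import *
X,Y=float(sys.argv[1]),float(sys.argv[2])
o=get_obs();print(o["t"],o["eef_pos"],o["q"][6])
p,d=read_camera("wrist")
c=camera_params("wrist");P=cloud(c,wristT(c,o),d);Z=P[...,2]
m=((Z>.078)&(Z<.092)).astype(np.uint8);k,l,s,ce=cv2.connectedComponentsWithStats(m)
for i in range(1,k):
    if s[i,4]>200:
            q=P[l==i];r=cv2.minAreaRect(np.float32(q[:,:2]*1000));print(ce[i].round(),s[i,4],np.round(r[0],1),np.round(r[1],1),round(r[2],1))
p,d=read_camera("scene")
c=camera_params("scene");P=cloud(c,c["cam_to_world"],d)
m=(abs(P[...,0]-X)<.03)&(abs(P[...,1]-Y)<.03)
v=c["cam_to_world"][:2,3]-[X,Y];v=v/np.hypot(*v)*.0047
for a in np.arange(.115,.2,.02):
    q=P[m&(abs(P[...,2]-a)<.01)]
    if len(q):print("rod",round(a,3),len(q),(np.median(q[:,:2],0)-v).round(4))
q=P[m&(abs(P[...,2]-.085)<.003)];r=cv2.minAreaRect(np.float32(q[:,:2]*1000));print("foot scene",r)
E
python3 s.py .5105 -.015
```

```text
t: 9.93
eef_pos: [0.5052, 0.1282, 0.2461]
tool_rot: [-0.001, 0.993, -0.12, 0.002]
contact_force: [0.8, 0.1, -1.0]
gripper_width: 0.252
grasp_force: 50.6
t: 10.55
eef_pos: [0.5095, -0.0127, 0.2429]
tool_rot: [-0.0, 0.993, -0.12, -0.001]
contact_force: [-0.1, 0.3, -1.1]
gripper_width: 0.252
grasp_force: 50.4
t: 10.8
eef_pos: [0.5099, -0.0121, 0.2436]
tool_rot: [-0.0, 0.993, -0.119, -0.0]
contact_force: [0.3, 0.0, -1.8]
gripper_width: 0.253
grasp_force: 50.4
10.8 [ 0.50992843 -0.0121132   0.24363979] -1.9617026271464455
[118.  62.] 415 [647.8  95.5] [22.9 65.9] 62.9
[257. 169.] 2075 [509.8 -13.5] [54.  54.7] 84.0
[374. 187.] 2307 [ 462.9 -133.8] [55.1 54.6] 75.9
[136. 206.] 2152 [503.4 126.9] [53.9 55.5] 26.0
rod 0.115 15 [ 0.5094 -0.0152]
rod 0.135 26 [ 0.5086 -0.0147]
rod 0.155 24 [ 0.5096 -0.0145]
rod 0.175 27 [ 0.5103 -0.0145]
rod 0.195 29 [ 0.5091 -0.0145]
foot scene ((509.97601318359375, -16.291622161865234), (55.06283950805664, 55.520267486572266), 85.44596099853516)
```

```bash
python3 -m creep '[[-1,0.5,-1.3,-18,0,0,0],[-1,0,0,-20,0,0,0],[-1,0,0,0,0,0,0]]'
python3 -m creep '[[-1,0,0,-20,0,0,0],[-1,0,0,-18,0,0,0],[-1,0,0,0,0,0,0]]'
python3 -m creep '[[-1,0,0,-5,0,0,0],[-1,0,0,-4,0,0,0],[-1,0,0,-2,0,0,0],[-1,0,0,0,0,0,0]]'
python3 -m creep '[[-1,0,0,-1.5,0,0,0],[-1,0,0,0,0,0,0]]'
```

```text
t: 11.28
eef_pos: [0.5094, -0.0144, 0.2046]
tool_rot: [0.0, 0.993, -0.12, -0.002]
contact_force: [0.7, -0.4, -0.7]
gripper_width: 0.256
grasp_force: 50.5
t: 11.65
eef_pos: [0.51, -0.0145, 0.1676]
tool_rot: [0.0, 0.993, -0.12, -0.001]
contact_force: [0.1, 0.1, -0.8]
gripper_width: 0.256
grasp_force: 50.5
t: 12.15
eef_pos: [0.5105, -0.0147, 0.1568]
tool_rot: [0.0, 0.993, -0.12, -0.0]
contact_force: [-0.4, -0.5, -1.5]
gripper_width: 0.247
grasp_force: 50.5
t: 12.4
eef_pos: [0.5105, -0.0146, 0.1553]
tool_rot: [0.0, 0.993, -0.12, -0.0]
contact_force: [1.1, -0.3, -1.4]
gripper_width: 0.249
grasp_force: 50.5
```

```bash
python3 -m creep '[[-1,0,0,-1.2,0,0,0],[-1,0,0,0,0,0,0]]'
python3 -m creep '[[-1,0,0,-1.2,0,0,0],[-1,0,0,0,0,0,0]]'
```

```text
t: 12.65
eef_pos: [0.5107, -0.0146, 0.1545]
tool_rot: [0.0, 0.993, -0.12, 0.0]
contact_force: [-0.1, -0.0, 2.7]
gripper_width: 0.249
grasp_force: 51.2
t: 12.9
eef_pos: [0.5111, -0.0147, 0.1543]
tool_rot: [0.0, 0.993, -0.12, 0.001]
contact_force: [-1.7, -0.5, 11.5]
gripper_width: 0.255
grasp_force: 52.5
```

B is blind: it stops at 0.1543, 22 mm higher than A. Next is C.

```bash
python3 -m creep '[[-1,0,0,2,0,0,0],[-1,0,0,20,0,0,0],[-1,0,0,40,0,0,0],[-1,0,0,27,0,0,0]]'|head -2
python3 -m creep '[[-1,-16,-39,0,0,0,0],[-1,-16,-40,0,0,0,0],[-1,-16,-40,0,0,0,0],[-1,0,0,0,0,0,0],[-1,0,0,0,0,0,0]]'
python3 -m creep '[[-1,0,0,0,0,0,0],[-1,0,0,0,0,0,0]]'|head -2
python3 s.py .465 -.136
```

```text
t: 13.4
eef_pos: [0.5108, -0.0146, 0.2431]
t: 14.02
eef_pos: [0.4626, -0.1331, 0.2417]
tool_rot: [-0.0, 0.993, -0.12, -0.0]
contact_force: [0.4, -0.1, -1.1]
gripper_width: 0.247
grasp_force: 50.4
t: 14.28
eef_pos: [0.4628, -0.1327, 0.2418]
14.275 [ 0.46280238 -0.13268383  0.24179739] -1.6874668726821112
[98. 26.] 347 [631.3 -20.3] [14.3 50.8] 32.4
[135. 156.] 2531 [509.8 -13.7] [55.2 54.3] 84.1
[257. 170.] 2093 [ 463.1 -134. ] [53.8 54.5] 75.2
[ 21. 192.] 2063 [503.4 126.3] [54.3 57. ] 26.1
rod 0.115 21 [ 0.4646 -0.1341]
rod 0.135 29 [ 0.4639 -0.1334]
rod 0.155 28 [ 0.4645 -0.134 ]
rod 0.175 34 [ 0.4647 -0.1333]
rod 0.195 31 [ 0.4642 -0.1342]
foot scene ((465.9333190917969, -135.70745849609375), (52.27326202392578, 55.69160079956055), 77.94380950927734)
```

```bash
python3 -m creep '[[-1,0.8,-1.5,-18,0,0,0],[-1,0,0,-20,0,0,0],[-1,0,0,0,0,0,0]]'
python3 -m creep '[[-1,0,0,-20,0,0,0],[-1,0,0,-18,0,0,0],[-1,0,0,0,0,0,0]]'
python3 -m creep '[[-1,0,0,-5,0,0,0],[-1,0,0,-4,0,0,0],[-1,0,0,-0.5,0,0,0],[-1,0,0,0,0,0,0]]'
python3 -m creep '[[-1,0,0,-1.2,0,0,0],[-1,0,0,0,0,0,0]]'
python3 -m creep '[[-1,0,0,-1.2,0,0,0],[-1,0,0,0,0,0,0]]'
```

```text
t: 14.75
eef_pos: [0.4623, -0.1347, 0.2027]
tool_rot: [-0.0, 0.993, -0.12, -0.002]
contact_force: [-0.3, 0.0, -0.4]
gripper_width: 0.252
grasp_force: 50.5
t: 15.12
eef_pos: [0.4629, -0.1349, 0.1657]
tool_rot: [-0.0, 0.993, -0.12, -0.001]
contact_force: [-0.2, -0.1, -1.0]
gripper_width: 0.25
grasp_force: 50.5
t: 15.62
eef_pos: [0.4634, -0.1351, 0.1566]
tool_rot: [0.0, 0.993, -0.12, 0.0]
contact_force: [0.0, 0.3, -1.1]
gripper_width: 0.249
grasp_force: 50.5
t: 15.88
eef_pos: [0.4632, -0.1351, 0.1552]
tool_rot: [0.0, 0.993, -0.12, -0.0]
contact_force: [0.2, -0.3, -1.4]
gripper_width: 0.253
grasp_force: 50.5
t: 16.12
eef_pos: [0.4632, -0.1351, 0.1539]
tool_rot: [-0.0, 0.993, -0.12, -0.0]
contact_force: [-0.3, -0.0, -1.0]
gripper_width: 0.251
grasp_force: 50.5
```

```bash
python3 -m creep '[[-1,0,0,-1.2,0,0,0],[-1,0,0,0,0,0,0]]'
python3 -m creep '[[-1,0,0,-1.2,0,0,0],[-1,0,0,0,0,0,0]]'
```

```text
t: 16.38
eef_pos: [0.4632, -0.1351, 0.1527]
tool_rot: [0.0, 0.993, -0.12, -0.0]
contact_force: [-0.1, -1.1, -0.8]
gripper_width: 0.246
grasp_force: 50.5
t: 16.62
eef_pos: [0.4632, -0.1351, 0.1515]
tool_rot: [0.0, 0.993, -0.12, -0.0]
contact_force: [-0.6, 0.0, -1.4]
gripper_width: 0.25
grasp_force: 50.5
```

```bash
python3 -m creep '[[-1,0,0,-6,0,0,0],[-1,0,0,-6,0,0,0],[-1,0,0,-4,0,0,0],[-1,0,0,0,0,0,0],[-1,0,0,0,0,0,0]]'
python3 -m creep '[[-1,0,0,-1.5,0,0,0],[-1,0,0,0,0,0,0]]'
python3 -m creep '[[-1,0,0,-1.5,0,0,0],[-1,0,0,0,0,0,0]]'
```

```text
t: 17.25
eef_pos: [0.4634, -0.1352, 0.1356]
tool_rot: [0.0, 0.993, -0.12, 0.0]
contact_force: [-0.2, -0.3, -1.3]
gripper_width: 0.251
grasp_force: 50.5
t: 17.5
eef_pos: [0.4633, -0.1351, 0.1341]
tool_rot: [0.0, 0.993, -0.12, 0.0]
contact_force: [-0.5, -0.4, -2.1]
gripper_width: 0.251
grasp_force: 50.5
t: 17.75
eef_pos: [0.4633, -0.1351, 0.1326]
tool_rot: [0.0, 0.993, -0.12, 0.0]
contact_force: [-0.4, -0.1, -1.5]
gripper_width: 0.252
grasp_force: 50.6
```

```bash
python3 -m creep '[[-1,0,0,-1.5,0,0,0],[-1,0,0,0,0,0,0]]'
python3 -m creep '[[-1,0,0,-0.6,0,0,0],[-1,0,0,0,0,0,0]]'
```

```text
t: 18.0
eef_pos: [0.4638, -0.1352, 0.1323]
tool_rot: [0.0, 0.993, -0.12, 0.0]
contact_force: [-3.0, -0.1, 11.3]
gripper_width: 0.25
grasp_force: 52.4
t: 18.25
eef_pos: [0.4642, -0.1354, 0.1322]
tool_rot: [0.0, 0.993, -0.12, 0.001]
contact_force: [-3.3, 0.6, 16.1]
gripper_width: 0.249
grasp_force: 53.0
```

C goes through, so only B is blind. Now I'm returning the pin to the stand.

```bash
python3 -m creep '[[-1,0,0,3,0,0,0],[-1,0,0,22,0,0,0],[-1,0,0,45,0,0,0],[-1,0,0,46,0,0,0]]'|head -2
python3 -m creep '[[-1,20,-38,0,0,0,0],[-1,20,-43,0,0,0,0],[-1,20,-43,0,0,0,0],[-1,21,-42,-20,0,0,0],[-1,0,0,-30,0,0,0]]'|head -2
python3 -m creep '[[-1,0,0,0,0,0,0],[-1,0,0,0,0,0,0]]'
```

```text
t: 18.75
eef_pos: [0.4627, -0.135, 0.2473]
t: 19.38
eef_pos: [0.5451, -0.3056, 0.196]
t: 19.62
eef_pos: [0.5447, -0.3006, 0.1973]
tool_rot: [-0.0, 0.993, -0.119, 0.0]
contact_force: [0.1, 0.2, -0.9]
gripper_width: 0.248
grasp_force: 50.4
```

```bash
python3 -m creep '[[-1,18,-5,0,0,0,0],[-1,20,-5,0,0,0,0],[-1,20,-5,0,0,0,0],[-1,15.4,-5,0,0,0,0],[-1,0,0,0,0,0,0]]'
python3 -m creep '[[-1,0,0,0,0,0,0],[-1,0,0,0,0,0,0]]'
python3 - <<'E'
from h import *
p,d=read_camera("scene");s=p[170:330,140:300];t,_=read_camera("top")
cv2.imwrite("pics/c3.png",np.hstack([cv2.resize(s,(400,400),interpolation=2),cv2.resize(t[130:250,280:400],(400,400),interpolation=2)])[:,:,::-1])
E
```

```text
t: 20.25
eef_pos: [0.6192, -0.3206, 0.1981]
tool_rot: [0.0, 0.993, -0.119, 0.001]
contact_force: [-0.5, 0.6, -1.9]
gripper_width: 0.254
grasp_force: 50.5
t: 20.5
eef_pos: [0.6171, -0.3211, 0.1971]
tool_rot: [0.0, 0.993, -0.12, 0.0]
contact_force: [-0.7, -0.3, -1.2]
gripper_width: 0.247
grasp_force: 50.5
```

View pics/c3.png

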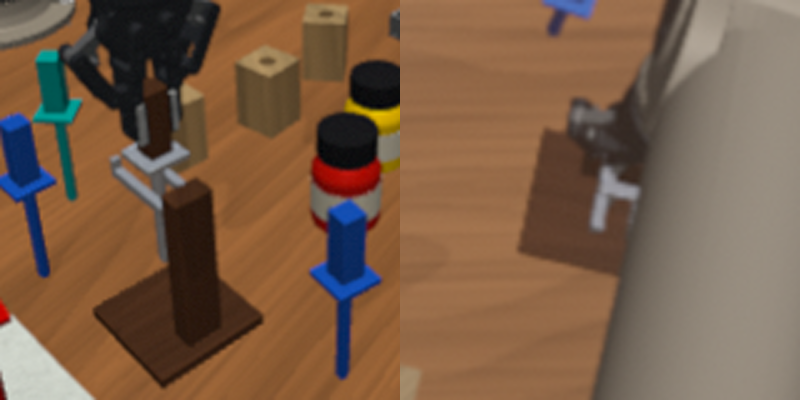

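The rod is between the prongs (160,220 in the crop), with the plate above them. I'm lowering it.

```bash
python3 -m creep '[[-1,0.5,0,-10,0,0,0],[-1,0,0,-8,0,0,0],[-1,0,0,-4,0,0,0],[-1,0,0,0,0,0,0]]'
python3 -m creep '[[-1,0,0,-1.5,0,0,0],[-1,0,0,-1,0,0,0],[-1,0,0,0,0,0,0]]'
```

```text
t: 21.1
eef_pos: [0.6179, -0.321, 0.1738]
tool_rot: [-0.0, 0.993, -0.12, -0.001]
contact_force: [0.9, 0.5, -1.5]
gripper_width: 0.248
grasp_force: 50.5
t: 21.48
eef_pos: [0.6184, -0.3212, 0.1727]
tool_rot: [0.0, 0.993, -0.12, 0.0]
contact_force: [-2.1, 1.0, 3.0]
gripper_width: 0.253
grasp_force: 50.9
```

```bash
python3 -m creep '[[-0.2,0,0,0,0,0,0],[0.2,0,0,0,0,0,0],[0.6,0,0,0,0,0,0],[0.6,0,0,0,0,0,0]]'
python3 -m creep '[[0.6,0,0,15,0,0,0],[0.6,0,0,35,0,0,0],[0.6,0,0,50,0,0,0],[1,0,0,30,0,0,0]]'
python3 -m creep '[[1,-15,40,0,0,0,0.08],[1,-20,45,0,0,0,0],[1,-20,50,0,0,0,0],[1,-20,50,0,0,0,0.0],[1,-20,50,0,0,0,0]]'|head -2
python3 -m creep '[[1,0,0,0,0,0,0],[1,0,0,0,0,0,0]]'
python3 - <<'E'
from h import *
c=camera_params("scene");p,d=read_camera("scene");P=cloud(c,c["cam_to_world"],d)
for w,lo,hi in(("grip",.205,.225),("plate",.150,.1585)):
    q=P[(P[...,2]>lo)&(P[...,2]<hi)&(abs(P[...,0]-.617)<.04)&(abs(P[...,1]+.323)<.04)];r=cv2.minAreaRect(np.float32(q[:,:2]*1000));print(w,r,q[:,2].max())
s=p[170:330,140:300]
cv2.imwrite("pics/c4.png",cv2.resize(s,(400,400),interpolation=2)[:,:,::-1])
E
python3 s.py .5105 -.015|head -6
```

```text
t: 21.98
eef_pos: [0.6182, -0.3211, 0.1719]
tool_rot: [0.0, 0.993, -0.12, -0.0]
contact_force: [-0.8, -0.2, 0.1]
gripper_width: 0.801
grasp_force: 0.0
t: 22.48
eef_pos: [0.6191, -0.3216, 0.3064]
tool_rot: [0.001, 0.993, -0.12, 0.002]
contact_force: [0.5, -0.1, 0.2]
gripper_width: 0.981
grasp_force: 0.0
t: 23.1
eef_pos: [0.5227, -0.0846, 0.3034]
t: 23.35
eef_pos: [0.5236, -0.0868, 0.3031]
tool_rot: [0.0, 0.997, -0.08, 0.001]
contact_force: [0.3, -0.3, -0.1]
gripper_width: 0.998
grasp_force: 0.0
grip ((618.80126953125, -321.7627868652344), (21.89271354675293, 24.945640563964844), 74.90557098388672) 0.21862023620009713
plate ((620.44921875, -321.34759521484375), (39.859031677246094, 82.73345184326172), 75.60820770263672) 0.15847671658359402
23.4 [ 0.52363222 -0.08752278  0.30274214] -1.7182612754387518
[449.  13.] 241 [ 648.3 -325.5] [38.1 14.7] 49.6
[87. 78.] 351 [652.7  94. ] [24.2 67. ] 74.0
[201. 180.] 1598 [510.  -13.6] [54.4 54.4] 84.0
[ 99. 201.] 1559 [503.5 126.7] [53.9 55.4] 25.6
[298. 200.] 1499 [ 462.8 -133.8] [54.3 54.7] 75.6
```

View pics/c4.png

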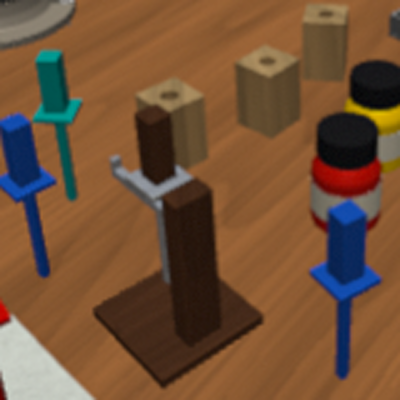

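The pin hangs correctly on the fork: grip top at 0.218 and centred at (619,-322). Now B.

```bash
python3 -m creep '[[1,-7,37,0,0,0,0.056],[1,-6.6,36.5,0,0,0,0],[1,0,0,-50,0,0,0],[1,0,0,-50,0,0,0],[1,0,0,-40,0,0,0]]' 60|head -2
python3 -m creep '[[1,0,0,0,0,0,0],[1,0,0,0,0,0,0]]'
```

```text
t: 24.12
eef_pos: [0.5094, -0.0138, 0.1601]
t: 24.38
eef_pos: [0.5108, -0.0131, 0.1633]
tool_rot: [-0.0, 0.999, -0.053, 0.001]
contact_force: [0.3, -0.2, 0.2]
gripper_width: 0.998
grasp_force: 0.0
```

```bash
python3 -m creep '[[1,-0.5,-0.5,-40,0,0,0],[1,0,0,-40,0,0,0],[1,0,0,-35,0,0,0],[1,0,0,-16,0,0,0],[1,0,0,0,0,0,0]]'
python3 -m creep '[[-1,0,0,0,0,0,0],[-1,0,0,0,0,0,0],[-1,0,0,0,0,0,0],[-1,0,0,0,0,0,0],[-1,0,0,0,0,0,0]]' 50
python3 -m creep '[[-1,0,0,15,0,0,0],[-1,0,0,20,0,0,0],[-1,0,0,20,0,0,0],[-1,0,0,0,0,0,0]]'
```

```text
t: 25.0
eef_pos: [0.5098, -0.0132, 0.0315]
tool_rot: [0.0, 0.999, -0.052, 0.0]
contact_force: [0.8, -0.3, -0.6]
gripper_width: 1.0
grasp_force: 0.0
t: 25.62
eef_pos: [0.5102, -0.0134, 0.0325]
tool_rot: [0.0, 0.999, -0.052, 0.001]
contact_force: [-1.0, -1.6, 5.7]
gripper_width: 0.624
grasp_force: 43.2
t: 26.12
eef_pos: [0.5104, -0.0131, 0.0881]
tool_rot: [-0.0, 0.999, -0.052, 0.002]
contact_force: [0.3, 0.1, -2.9]
gripper_width: 0.628
grasp_force: 44.9
```

```bash
python3 -m creep '[[-1,0,0,35,0,0,0],[-1,-5,20,40,0,0,0],[-1,-5,50,20,0,0,0],[-1,0,55,0,0,0,0],[-1,0,55,0,0,0,0]]'
python3 -m creep '[[-1,10,50,0,0,0,-0.05],[-1,30,40,0,0,0,-0.05],[-1,40,32,0,0,0,0],[-1,43,30,0,0,0,0],[-1,0,0,0,0,0,0]]'
python3 -m creep '[[-1,0,0,0,0,0,0],[-1,0,0,0,0,0,0]]'
```

```text
t: 26.75
eef_pos: [0.4987, 0.1681, 0.181]
tool_rot: [0.0, 0.999, -0.052, 0.0]
contact_force: [0.3, 0.3, -2.2]
gripper_width: 0.628
grasp_force: 45.4
t: 27.38
eef_pos: [0.6234, 0.3211, 0.179]
tool_rot: [-0.0, 0.995, -0.101, -0.001]
contact_force: [-1.0, 0.1, -2.2]
gripper_width: 0.626
grasp_force: 45.8
t: 27.62
eef_pos: [0.6212, 0.3179, 0.1807]
tool_rot: [0.001, 0.995, -0.102, -0.0]
contact_force: [-0.2, -0.4, -2.3]
gripper_width: 0.623
grasp_force: 45.8
```

Lowering to TCP z of about 0.038, where the foot meets the tray floor.

```bash
python3 -m creep '[[-1,2,1,-40,0,0,0],[-1,0,0,-50,0,0,0],[-1,0,0,-35,0,0,0],[-1,0,0,-10,0,0,0],[-1,0,0,0,0,0,0]]'
python3 -m creep '[[-1,0,0,-4,0,0,0],[-1,0,0,-2,0,0,0],[-1,0,0,0,0,0,0]]'
```

```text
t: 28.25
eef_pos: [0.6241, 0.3197, 0.0466]
tool_rot: [-0.0, 0.995, -0.102, 0.0]
contact_force: [-0.1, 0.2, -2.0]
gripper_width: 0.626
grasp_force: 45.7
t: 28.62
eef_pos: [0.6243, 0.32, 0.0406]
tool_rot: [-0.0, 0.995, -0.102, 0.0]
contact_force: [0.4, 0.8, -1.5]
gripper_width: 0.624
grasp_force: 45.7
```

```bash
python3 -m creep '[[-1,0,0,-1.5,0,0,0],[-1,0,0,0,0,0,0]]'
python3 -m creep '[[-1,0,0,-1.5,0,0,0],[-1,0,0,0,0,0,0]]'
```

```text
t: 28.88
eef_pos: [0.6241, 0.3198, 0.0385]
tool_rot: [0.0, 0.995, -0.102, -0.0]
contact_force: [-0.2, 0.3, -1.8]
gripper_width: 0.628
grasp_force: 45.7
t: 29.12
eef_pos: [0.6242, 0.3199, 0.0377]
tool_rot: [-0.0, 0.995, -0.102, 0.0]
contact_force: [-1.8, -1.8, 3.6]
gripper_width: 0.624
grasp_force: 46.3
```

```bash
python3 -m creep '[[0.5,0,0,0,0,0,0],[0.8,0,0,0,0,0,0],[0.8,0,0,0,0,0,0],[0.8,0,0,0,0,0,0]]'
python3 -m creep '[[0.8,0,0,20,0,0,0],[0.8,0,0,40,0,0,0],[0.8,0,0,60,0,0,0],[0.8,0,0,60,0,0,0],[0.8,-50,0,30,0,0,0]]'
python3 -m creep '[[0.8,-50,0,0,0,0,0],[0.8,0,0,0,0,0,0],[0.8,0,0,0,0,0,0]]'
python3 - <<'E'
from h import *
c=camera_params("top");p,d=read_camera("top");P=cloud(c,c["cam_to_world"],d);Z=P[...,2]
for lo,hi in((.075,.097),(.1,.12),(.2,.22)):
    k,l,s,ce=cv2.connectedComponentsWithStats(((Z>lo)&(Z<hi)).astype(np.uint8))
    for i in range(1,k):
        if s[i,4]>90:
            q=P[l==i];r=cv2.minAreaRect(np.float32(q[:,:2]*1000));print(lo,s[i,4],np.median(q[:,2]).round(4),np.round(r[0]),np.round(r[1]),round(r[2]))
s,_=read_camera("scene")
cv2.imwrite("pics/f.png",np.vstack([cv2.resize(i,(400,300)) for i in(p,s)])[:,:,::-1])
E
```

```text
t: 29.62
eef_pos: [0.6241, 0.3199, 0.0369]
tool_rot: [0.0, 0.995, -0.102, -0.0]
contact_force: [-0.6, -0.8, 0.4]
gripper_width: 0.902
grasp_force: 0.0
t: 30.25
eef_pos: [0.5777, 0.3198, 0.2526]
tool_rot: [-0.002, 0.995, -0.104, 0.004]
contact_force: [0.0, -0.2, 0.5]
gripper_width: 0.901
grasp_force: 0.0
t: 30.62
eef_pos: [0.5248, 0.3198, 0.2483]
tool_rot: [-0.0, 0.995, -0.102, 0.001]
contact_force: [0.5, -0.6, 0.7]
gripper_width: 0.9
grasp_force: 0.0
0.075 116 0.0826 [ 889. -510.] [69. 39.] 45
0.075 104 0.0836 [888. 486.] [35. 66.] 40
0.075 114 0.084 [840. 553.] [31. 66.] 54
0.075 96 0.0919 [656. 102.] [43. 71.] 72
0.075 424 0.089 [625. 317.] [59. 55.] 78
0.075 390 0.0845 [504. 124.] [55. 53.] 27
0.075 396 0.0848 [ 464. -136.] [54. 54.] 76
0.075 271 0.0866 [ 195. -623.] [ 61. 263.] 25
0.1 376 0.1056 [ 900. -522.] [64. 61.] 17
0.1 323 0.104 [900. 497.] [60. 61.] 2
0.1 313 0.1038 [851. 567.] [60. 60.] 57
0.1 127 0.116 [ 783. -301.] [40. 40.] 68
0.1 430 0.1099 [ 678. -119.] [61. 60.] 49
0.1 430 0.1098 [653. -10.] [60. 60.] 27
0.1 119 0.1155 [ 576. -483.] [41. 41.] 71
0.1 112 0.1159 [ 482. -353.] [39. 40.] 78
0.1 133 0.1161 [ 420. -255.] [40. 41.] 29
0.1 1733 0.1017 [ 168. -620.] [231. 116.] 86
0.2 92 0.2169 [ 618. -323.] [22. 22.] 75
```

View pics/f.png

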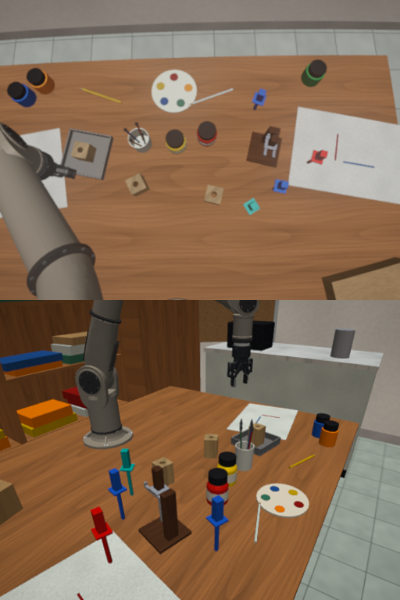

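The blind foot stands upright in the tray (top view 83,150). The pin hangs on its stand, and the other two feet and the pots are where they were.

```bash
python3 -c "
from station import *
print(hand_in())"
```

```text
the job is handed in; nothing more can be done
None
```

I probed all three feet from left to right: only the middle one, at y ≈ -0.015 m, was blind. It now stands upright in the tray, the pin is back on its stand, the other two feet stand where they were, and the job was handed in at about 31 s.

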